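# Check the dust extractor's filter plate against the lamp

## Robot

A 6-joint arm with a two-finger parallel gripper is mounted at the origin on the work surface. World frame = base frame: x ahead of the robot, y to its left, z up, the work surface at z = 0. Lengths are in m, angles in rad, forces in N, time in s.
With the tool pointing down it reaches from about 0.35 to 0.875 m from the base axis. Payload 15.5 kg.
Tool frame: the origin (TCP) lies between the finger pads, 19 mm behind the fingertips; this is the grasp point; z points along the fingers, y is the direction in which the jaws open and shut (so a half turn about z gives the same grasp; the last joint's range is limited). The gripper opens to 85 mm and grips with 20 to 120 N. Pads are 22 mm wide; open, the fingers measure 114 mm over their backs; the gripper's body (76 mm by 85 mm) begins 54 mm behind the grasp point. The pads swing forward as they close: fully open they stand 13 mm farther back than shut.
Start: joints at [-0.096, 0.494, 1.345, -0, 1.302, -0.096], TCP at [0.625, 0, 0.25] pointing down, gripper open.
Joint ranges: [-2.91, 2.91], [-0.82, 2.16], [0.22, 2.67], [-1.22, 4.37], [0.12, 2.79], [-3.08, 3.08]. Speed limits (rad/s): [1.89, 1.89, 2.57, 3.01, 3.01, 3.01].

## Interface

Orientations are given as a unit quaternion [w, x, y, z].
In Python, from workcell import robot, imaging, workorder gives the robot as it stands.
- The arm moves only by the tool move_arm, never from a script. Its argument "deltas" is a list of rows, each a list of 7 numbers: the shift along the world's x, y, z in m, then the turn, a rotation vector about the world's x, y, z in degrees, then the finger opening in m, from 0 to 0.0854. In form: [[x, y, z, rx, ry, rz, grip], ...]. A call has exactly 10 rows; each row shifts and turns the pose as measured when the row begins; what a row does not reach is not made up. A row lasts 1/8 s, in which the tool goes at most 62.5 mm and 10.7 degrees, less where a joint would pass 70% of its speed; a pose out of reach is approached as far as the arm can. A call is refused whole if a number of a shift passes 0.0625 or a number of a turn 10.7, either way. A call with a gripper value outside its range is refused whole. The fingers move at their own pace and stop on an object; "force" is the grip in N (left out, the last holds). Time passes only in rows, so rows that do not move let the fingers close, or fill a call up. It gives the time, the measured TCP pose, the force and the opening at its end, in the units of the state.
- robot.sense(): the state, without advancing time (a new reading comes with each control period).
- imaging.snapshot(name): name is "scene" or "side" or "wrist"; returns a dict with "frame" (480x640x3 uint8, red, green, blue), "z_map" (480x640 float32, m along the optical axis (not along the pixel's ray), 0 where there is no reading), "mtx" (3x3 intrinsics, pixels), "T" (4x4, takes a point from camera to world coordinates). Camera axes: x right, y down, z forward; pixel columns grow to the right and rows downward; lengths in m; the calibration is good to about 2 mm. A picture is of the moment at which its call begins.
- workorder.job_done(): hands the job in, once; it reports no verdict.
The state is a dict: "time_s": time; "qpos": joint angles; "dq": joint speeds; "joint_torque": joint torques, N m; "tcp_pos": TCP position; "tool_rot": TCP orientation; "wrist_force": force on the tool from outside, world axes, zero at the start; "moment": the same for the moment, N m; "grip_width": finger opening in m.
Only numpy, scipy, OpenCV 4.12 (cv2) and the standard library are available. Lean on these libraries where they do the work, as an engineer would, in place of code of your own. Each camera call takes 0.05 s, during which the arm holds its last target. There are 200 camera calls.

## Task

The felt-dust extractor on the hat maker's bench is due its filter check: swing its top flap up past upright so that it stays open, then draw the filter plate out of its slot by the grip on its top edge. Hold the plate up to the lit panel of the bench lamp as if to look through it: upright, centred on the panel, parallel to it and about 10 cm in front, without touching the lamp. Finish there with the plate still held by its grip, the flap left open and the other things on the bench undisturbed.

Things in the scene. Friction and masses are not known exactly. Their poses are not given: they have to be found in the camera images.
- extractor: benchtop dust extractor, fixed: grey box 240 long (its x), 190 wide (y), 130 high, louvred grille in front (-x), fan housing and hose collar (to x +145) behind. Origin on the bench, box from x -125 to +115. Under the flap is the open-topped filter chamber: x -120 to -15, y -90 to +90, rim at z 130; in it the filter stands at x -67.5 in channels that end at z 98, with 2 mm play
- flap (a joint): hinge of the extractor's top flap, rad: 0 shut, 1.57 upright, 1.9 against its stop, leaning back. A friction hinge (0.2 N m, plus up to 0.12 N m for the flap's weight) keeps it wherever it is left; it may start ajar by up to 0.2
- flap_hinge (a point): middle of the flap's hinge line, which runs along the extractor's y at its x = 0, z = 134.5; turns with the flap. Flap: sheet 5 thick, 186 wide, reaching 125 forward (-x) from the hinge when shut
- flap_pull (a point): grip point on the flap's black pull tab, in the flap's plane, 148 from the hinge. The tab is 26 wide (y), 8 thick, in the middle of the free edge, 125 to 164 from the hinge: it overhangs the grille by 40 when shut. Gripped across its width from above, it turns between the fingers as the flap swings
- filter: filter plate, loose, about 0.14 kg: frame 16 thick (its x), 150 wide (y), 86 high (z), pleated paper inside, a grip in the middle of its top edge. Origin: middle of its underside. At the start it stands in the extractor, axes alike, underside at z 14, hidden by the flap; it draws straight up
- filter_tab (a point): centre of the filter's grip: 10 thick (filter's x), 36 wide (y), 26 high (z 86 to 112 of the filter), 99 above the filter's underside
- filter_mid (a point): middle of the pleated medium, 43 above the filter's underside
- lamp: LED bench lamp, fixed: round foot 150 across centred 20 behind its origin, stem, and an upright panel 240 wide (its y), 150 high (z 100 to 250), 16 thick. Origin on the bench under the panel; lit side towards its own -x (it faces away from the robot and to its right, about half and half, give or take 25 degrees)
- lamp_face (a point): centre of the lamp's lit face, 175 above the bench; axes as the lamp's, so the space in front of it is its -x
- hat_brush: wooden hat brush 220 x 50 x 47, bystander, origin under its middle
- sanding_pad: sanding pad 110 x 62 x 30, bystander, origin under its middle
- thread_spool: thread spool 42 across, 52 high, bystander, origin under its middle
- crown_block: domed wooden crown block 140 across, 93 high, bystander, origin under its middle
- spray_bottle: spray bottle 75 across, 190 high, bystander, origin under its middle
- brim_ring: wooden ring 190 across, 22 high, bystander, origin under its middle
- chalk_tin: tin 55 across, 22 high, bystander, standing on the extractor's fan housing behind the flap (about x = 82, y = 55 of the extractor), origin under its middle

How it is judged:
By the outcome, as a careful person would: the job done as asked, in the order asked, and still so for the second after the job is handed in, while the arm keeps its last pose, push and grip.
It also fails if it takes over 54 s, if anything falls off the work surface, if the arm or the gripper's body presses on something with over 40 N, if the wrist force passes 120 N, or if a joint passes its speed limit or range.

## Working session

There is one attempt and no reset: what is moved stays moved. The work goes in short steps, Python scripts to look and compute and a tool call to move; the robot and the scene stay as the last step left them, time stands still between calls to the robot, and variables do not carry over. Pictures are saved under pics/ and viewed, about 8 in all and at most 12, crops included, and the job is handed in when it is done.

Besides the shell and the picture viewer there is one more tool, called after ">>>" as name([rows], argument=value, ...), one row to a line, values as JSON. move_arm: Moves the arm, as the interface text tells. Its arguments: {"type":"object","properties":{"deltas":{"type":"array"},"force":{"type":"number"}},"required":["deltas"]}

```bash
mkdir -p pics; ls; python3 - <<'E'
from workcell import robot, imaging
import cv2,numpy as np
for n in("scene","side"):
    s=imaging.snapshot(n); cv2.imwrite(f"pics/{n}0.png",s["frame"][:,:,::-1]); np.savez(f"{n}0.npz",**s)
    print(n,s["mtx"].round(1).tolist(),s["T"].round(3).tolist())
print(robot.sense())
E
```

```text
pics
scene [[436.6, 0.0, 315.8], [0.0, 436.6, 240.4], [0.0, 0.0, 1.0]] [[-0.849, 0.39, -0.356, 0.869], [0.528, 0.641, -0.557, 0.436], [0.011, -0.661, -0.75, 0.822], [0.0, 0.0, 0.0, 1.0]]
side [[606.5, 0.0, 321.7], [0.0, 606.5, 235.6], [0.0, 0.0, 1.0]] [[-0.731, -0.414, 0.542, -0.365], [-0.682, 0.461, -0.568, 0.834], [-0.015, -0.785, -0.62, 1.136], [0.0, 0.0, 0.0, 1.0]]
{'time_s': 0.1, 'qpos': array([-9.55191197e-02,  4.94118716e-01,  1.34605474e+00, -1.64460473e-05,
        1.30246532e+00, -9.54916931e-02]), 'dq': array([ 0.0004233 , -0.00139057, -0.00127445,  0.00043412,  0.00147071,
       -0.00125808]), 'joint_torque': array([ 1.84837576e-03, -8.83585095e+01, -3.84566367e+01, -1.63215273e-04,
        5.08969635e-03, -3.09245672e-05]), 'tcp_pos': array([6.24714271e-01, 1.35832539e-05, 2.49466195e-01]), 'tool_rot': array([-3.98399968e-04,  7.07114837e-01,  7.07098532e-01, -3.39020121e-04]), 'wrist_force': array([-0.63664574,  0.31806089, -0.94226141]), 'moment': array([-0.00245281,  0.00428131, -0.05806942]), 'grip_width': 0.0856742651682987}
```

View pics/scene0.png

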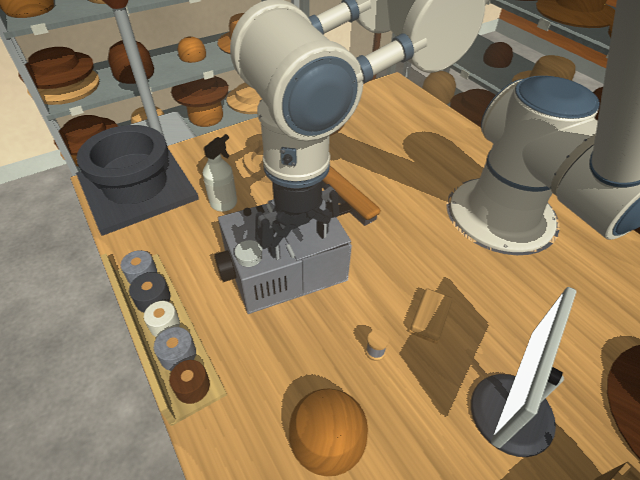

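View pics/side0.png

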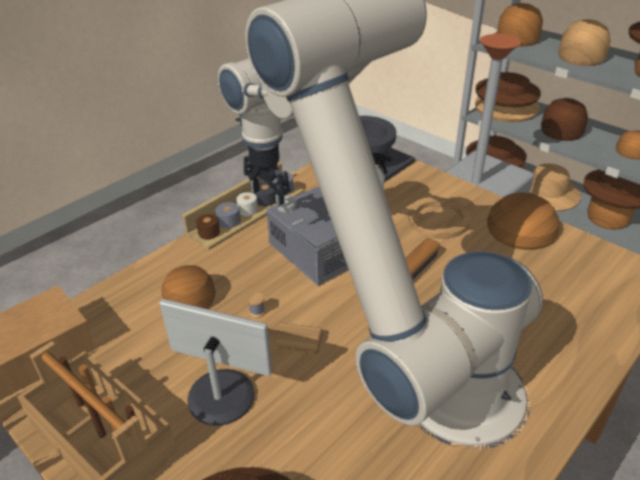

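```bash
cat > h.py <<'E'
import numpy as np,cv2
def cloud(s):
    K=s["mtx"];d=s["z_map"];v,u=np.mgrid[:480,:640]
    P=np.stack([(u-K[0,2])/K[0,0]*d,(v-K[1,2])/K[1,1]*d,d],-1)@s["T"][:3,:3].T+s["T"][:3,3]
    P[d<=0]=np.nan
    return P
def proj(s,p):
    c=(np.atleast_2d(p)-s["T"][:3,3])@s["T"][:3,:3]; q=c@s["mtx"].T; return q[:,:2]/q[:,2:]
E
python3 - <<'E'
from workcell import robot, imaging
import numpy as np,cv2
from h import *
s=imaging.snapshot("wrist"); np.savez("wrist0.npz",**s); cv2.imwrite("pics/wrist0.png",s["frame"][:,:,::-1])
for n in("scene0","side0","wrist0"):
    s=dict(np.load(n+".npz"));P=cloud(s)
    print(n)
    if n!="side0":
      for (u,v) in ([(248,252),(225,265),(376,345),(330,430),(290,270),(340,245),(345,262),(430,310),(350,195),(218,190)] if n=="scene0" else [(320,240),(100,100),(540,100),(100,400),(540,400)]):
        print(u,v,P[v,u].round(3))
    m=(P[...,2]>.122)&(P[...,2]<.18)&(P[...,0]>.45)&(P[...,0]<.9)&(abs(P[...,1])<.25)
    print("top",m.sum(), np.nanmin(P[m],0).round(3),np.nanmax(P[m],0).round(3))
    h=np.histogram(P[m][:,2],bins=29,range=(.122,.18))[0];print(h)
    # lamp panel lit / back
    if n!="wrist0":
        r=(slice(290,447),slice(495,580)) if n=="scene0" else (slice(300,380),slice(160,275))
        Q=P[r].reshape(-1,3);Q=Q[(Q[:,2]>.11)&(Q[:,2]<.27)]
        # dominant vertical plane RANSAC
        rng=np.random.default_rng(0);b=0
        for _ in range(500):
            a,c=Q[rng.integers(len(Q),size=2)][:,:2];t=c-a
            if np.linalg.norm(t)<.05: continue
            nn=np.array([t[1],-t[0]])/np.linalg.norm(t);k=abs((Q[:,:2]-a)@nn)<.003
            if k.sum()>b:b=k.sum();best=k
        I=Q[best];mu=I.mean(0);nrm=np.linalg.svd(I-mu,full_matrices=False)[2][2]
        t=np.array([-nrm[1],nrm[0]]);t/=np.linalg.norm(t);e=(I-mu)[:,:2]@t
        print("lamp n",nrm.round(3),len(Q),b,"ends",(mu[:2]+t*np.percentile(e,.3)).round(3),(mu[:2]+t*np.percentile(e,99.7)).round(3),np.ptp(e),"z",I[:,2].min(),I[:,2].max())
E
```

```text
scene0
248 252 [ 0.683 -0.105  0.154]
225 265 [ 0.724 -0.144  0.097]
376 345 [0.547 0.155 0.052]
330 430 [0.718 0.251 0.09 ]
290 270 [ 0.619 -0.051  0.111]
340 245 [ 0.508 -0.035  0.139]
345 262 [ 0.493 -0.032  0.076]
430 310 [0.388 0.14  0.027]
350 195 [ 0.339 -0.231  0.043]
218 190 [ 0.637 -0.389  0.078]
top 4864 [ 0.45  -0.25   0.122] [ 0.72  -0.029  0.155]
[  78   93  344 1229  682   85  117  410  597  434  249   52   31   57
  248  152    6    0    0    0    0    0    0    0    0    0    0    0
    0]
lamp n [-0.418  0.908 -0.015] 4614 2856 ends [0.519 0.403] [0.306 0.304] 0.2376638833988537 z 0.11090289266594977 0.25238130187315855
side0
top 2517 [ 0.467 -0.248  0.122] [ 0.717 -0.029  0.159]
[ 40  48  75 209 358 358 201 116 192 237 258 192  80  39  21  39  37  13
   4   0   0   0   0   0   0   0   0   0   0]
lamp n [-0.414  0.91   0.   ] 5239 4149 ends [0.508 0.414] [0.292 0.315] 0.2408750640352181 z 0.11003777434727491 0.255235749530636
wrist0
320 240 [ 0.608 -0.046  0.001]
100 100 [0.415 0.085 0.001]
540 100 [0.803 0.085 0.001]
100 400 [ 0.459 -0.114  0.146]
540 400 [0.674 0.012 0.292]
top 41697 [ 0.45  -0.19   0.122] [ 0.709 -0.028  0.155]
[  436   472   552  1745 14403   674   193   954  7040  5217  3213  2055
   320   150   411  3771    91     0     0     0     0     0     0     0
     0     0     0     0     0]
```

View pics/wrist0.png

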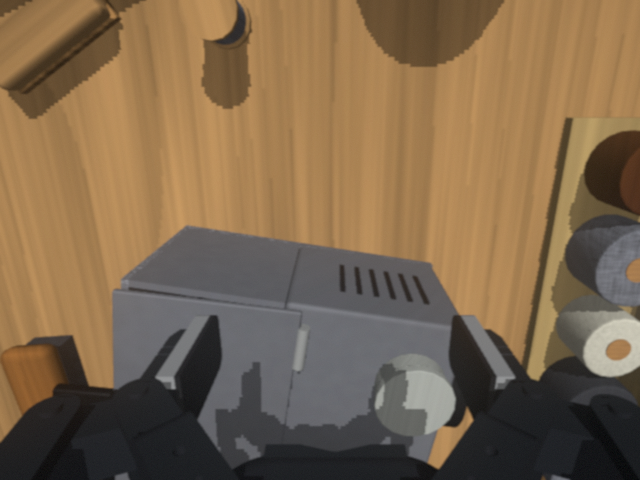

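```bash
cat > m.py <<'E'
import numpy as np,cv2
from h import *
s=dict(np.load("wrist0.npz"));P=cloud(s)
# side wall (y+) : vertical plane points
X,Y,Z=P[...,0],P[...,1],P[...,2]
box=(X>.44)&(X<.75)&(Y<.02)&(Y>-.3)
w=P[box&(Z>.02)&(Z<.115)]
w=w[(w[:,0]>.49)&(w[:,0]<.69)]
k=np.ones(len(w),bool)
for _ in range(8):
    c=np.polyfit(w[k][:,0],w[k][:,1],1); k=abs(w[:,1]-np.polyval(c,w[:,0]))<.003
print("side wall",c,k.sum(),len(w),"yaw",np.degrees(np.arctan(c[0])))
print("wall x range",w[k][:,0].min(),w[k][:,0].max())
th=np.arctan(c[0]);ex=np.array([np.cos(th),np.sin(th)]);ey=np.array([-ex[1],ex[0]])
for n in ("wrist0","scene0","side0"):
    Q=cloud(dict(np.load(n+".npz"))).reshape(-1,3);Q=Q[np.isfinite(Q[:,0])&(Q[:,0]>.4)&(Q[:,0]<.8)&(Q[:,1]<.05)&(Q[:,1]>-.32)&(Q[:,2]>.05)&(Q[:,2]<.175)]
    L=np.c_[Q[:,:2]@ex,Q[:,:2]@ey,Q[:,2]]
    t=L[(L[:,2]>.127)&(L[:,2]<.134)]
    print(n,"top130 x",np.percentile(t[:,0],[.5,2,98,99.5]).round(3),"y",np.percentile(t[:,1],[.5,2,98,99.5]).round(3))
    f=L[(L[:,2]>.134)&(L[:,2]<.17)]
    for x0 in np.arange(.38,.74,.01):
        g=f[(f[:,0]>=x0)&(f[:,0]<x0+.01)]
        if len(g)>3: print("  x%.2f n%d z%.4f y %.3f..%.3f"%(x0,len(g),np.median(g[:,2]),g[:,1].min(),g[:,1].max()))
E
python3 m.py
```

```text
side wall [-0.16226365  0.04958148] 11564 11623 yaw -9.216692318545032
wall x range 0.4900001297663148 0.6899963340829612
wrist0 top130 x [0.482 0.499 0.71  0.715] y [-0.071 -0.068  0.049  0.049]
  x0.43 n7 z0.1469 y -0.039..-0.033
  x0.44 n164 z0.1464 y -0.038..-0.032
  x0.45 n189 z0.1462 y -0.045..-0.031
  x0.46 n267 z0.1465 y -0.044..-0.032
  x0.47 n264 z0.1445 y -0.114..0.046
  x0.48 n1585 z0.1444 y -0.113..0.048
  x0.49 n1361 z0.1439 y -0.021..0.048
  x0.50 n1061 z0.1433 y -0.012..0.048
  x0.51 n711 z0.1427 y 0.008..0.048
  x0.52 n481 z0.1421 y 0.023..0.048
  x0.53 n295 z0.1415 y -0.054..0.048
  x0.54 n948 z0.1410 y -0.069..0.048
  x0.55 n2155 z0.1406 y -0.084..0.048
  x0.56 n2332 z0.1401 y -0.093..0.048
  x0.57 n2249 z0.1395 y -0.089..0.048
  x0.58 n2116 z0.1389 y -0.082..0.048
  x0.59 n1934 z0.1384 y -0.067..0.047
  x0.60 n564 z0.1390 y -0.066..0.046
  x0.65 n98 z0.1514 y -0.009..0.007
  x0.66 n950 z0.1524 y -0.023..0.022
  x0.67 n1130 z0.1527 y -0.027..0.026
  x0.68 n1162 z0.1527 y -0.029..0.026
  x0.69 n1029 z0.1527 y -0.028..0.026
  x0.70 n697 z0.1528 y -0.025..0.022
  x0.7
[... 1294 characters left out ...]
 y -0.044..0.048
  x0.53 n81 z0.1429 y -0.048..0.047
  x0.54 n82 z0.1429 y -0.054..0.048
  x0.55 n81 z0.1415 y -0.061..0.050
  x0.56 n88 z0.1409 y -0.062..0.046
  x0.57 n83 z0.1402 y -0.068..0.045
  x0.58 n101 z0.1402 y -0.073..0.045
  x0.59 n85 z0.1397 y -0.079..0.044
  x0.60 n52 z0.1377 y -0.080..0.048
  x0.61 n27 z0.1353 y -0.084..0.050
  x0.62 n17 z0.1356 y -0.086..0.050
  x0.63 n23 z0.1351 y -0.099..0.022
  x0.64 n21 z0.1347 y -0.100..0.043
  x0.65 n34 z0.1358 y -0.097..0.044
  x0.66 n95 z0.1423 y -0.112..0.047
  x0.67 n62 z0.1499 y -0.115..0.041
  x0.68 n53 z0.1469 y -0.123..0.045
  x0.69 n45 z0.1371 y -0.113..0.046
  x0.70 n26 z0.1357 y -0.133..0.032
  x0.71 n4 z0.1346 y -0.135..0.048
```

>>> move_arm([
  [-0.019,-0.012,-0.003,0,0,8.1,0.06],
  [-0.019,-0.012,-0.003,0,0,8.1,0.06],
  [-0.019,-0.012,-0.003,0,0,8.1,0.06],
  [-0.019,-0.012,-0.003,0,0,8.1,0.06],
  [-0.019,-0.012,-0.003,0,0,8.1,0.06],
  [-0.019,-0.012,-0.003,0,0,8.1,0.06],
  [-0.019,-0.012,-0.003,0,0,8.1,0.06],
  [-0.019,-0.012,-0.003,0,0,8.1,0.06],
  [-0.019,-0.012,-0.003,0,0,8.1,0.06],
  [-0.019,-0.012,-0.003,0,0,8.1,0.06],
], force=25)

```text
time_s: 1.4
tcp_pos: [0.4286, -0.1222, 0.217]
tool_rot: [-0.001, 0.055, 0.998, -0.001]
wrist_force: [0.1, 0.4, -0.4]
grip_width: 0.0601
```

```bash
python3 - <<'E'
from workcell import robot, imaging
import numpy as np,cv2
from h import *
a=[]
for n in("scene","wrist"):
    s=imaging.snapshot(n); np.savez(f"{n}1.npz",**s);a.append(s)
im=np.hstack([cv2.resize(x["frame"],(400,300)) for x in a])
cv2.imwrite("pics/b.png",im[:,:,::-1])
th=np.radians(-9.2167);ex=np.array([np.cos(th),np.sin(th)]);ey=np.array([-ex[1],ex[0]])
for s in a:
    Q=cloud(s).reshape(-1,3);Q=Q[np.isfinite(Q[:,0])&(Q[:,0]>.4)&(Q[:,0]<.8)&(Q[:,1]<.05)&(Q[:,1]>-.32)&(Q[:,2]>.05)&(Q[:,2]<.175)]
    L=np.c_[Q[:,:2]@ex,Q[:,:2]@ey,Q[:,2]]
    f=L[(L[:,2]>.125)&(L[:,2]<.17)]
    for x0 in np.arange(.42,.74,.01):
        g=f[(f[:,0]>=x0)&(f[:,0]<x0+.01)]
        if len(g)>3: print("  x%.2f n%d z%.4f y %.3f..%.3f xmin%.4f xmax%.4f"%(x0,len(g),np.median(g[:,2]),g[:,1].min(),g[:,1].max(),g[:,0].min(),g[:,0].max()))
    print()
E
```

```text
x0.44 n25 z0.1471 y -0.057..-0.032 xmin0.4437 xmax0.4499
  x0.45 n49 z0.1458 y -0.061..-0.032 xmin0.4502 xmax0.4597
  x0.46 n44 z0.1447 y -0.059..-0.031 xmin0.4603 xmax0.4698
  x0.47 n45 z0.1444 y -0.057..-0.032 xmin0.4706 xmax0.4799
  x0.48 n211 z0.1427 y -0.140..0.049 xmin0.4800 xmax0.4900
  x0.49 n303 z0.1424 y -0.139..0.050 xmin0.4900 xmax0.5000
  x0.50 n293 z0.1417 y -0.138..0.050 xmin0.5000 xmax0.5099
  x0.51 n308 z0.1414 y -0.138..0.050 xmin0.5100 xmax0.5200
  x0.52 n311 z0.1407 y -0.139..0.049 xmin0.5201 xmax0.5300
  x0.53 n295 z0.1404 y -0.140..0.049 xmin0.5300 xmax0.5400
  x0.54 n310 z0.1397 y -0.139..0.050 xmin0.5400 xmax0.5500
  x0.55 n312 z0.1390 y -0.137..0.050 xmin0.5500 xmax0.5600
  x0.56 n310 z0.1386 y -0.139..0.050 xmin0.5600 xmax0.5700
  x0.57 n316 z0.1380 y -0.140..0.050 xmin0.5700 xmax0.5800
  x0.58 n313 z0.1375 y -0.138..0.050 xmin0.5800 xmax0.5900
  x0.59 n315 z0.1371 y -0.137..0.048 xmin0.5900 xmax0.6000
  x0.60 n345 z0.1358 y -0.139..0.049 xmin0.6000 xmax0.6100
  x0.61 n325 z0.1295 y -0.140..0.049 xmin0.6100 xmax0.6200
  x0.62 n307 z0.1297 y -0.140..0.050 xmi
[... 806 characters left out ...]
466 y -0.059..-0.033 xmin0.4600 xmax0.4700
  x0.47 n2915 z0.1401 y -0.141..0.049 xmin0.4700 xmax0.4800
  x0.48 n4358 z0.1440 y -0.141..0.049 xmin0.4800 xmax0.4900
  x0.49 n2565 z0.1436 y -0.139..0.046 xmin0.4900 xmax0.5000
  x0.50 n2338 z0.1429 y -0.139..0.046 xmin0.5000 xmax0.5100
  x0.51 n2270 z0.1424 y -0.100..0.005 xmin0.5100 xmax0.5200
  x0.52 n2340 z0.1418 y -0.103..0.009 xmin0.5200 xmax0.5300
  x0.53 n2346 z0.1413 y -0.105..0.011 xmin0.5300 xmax0.5400
  x0.54 n2265 z0.1408 y -0.106..0.011 xmin0.5400 xmax0.5500
  x0.55 n2091 z0.1402 y -0.104..0.009 xmin0.5500 xmax0.5600
  x0.56 n1004 z0.1397 y -0.101..0.008 xmin0.5600 xmax0.5700
  x0.57 n92 z0.1391 y -0.099..0.007 xmin0.5700 xmax0.5783
```

View pics/b.png

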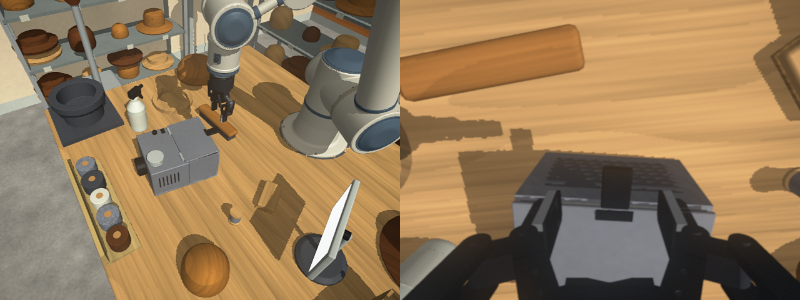

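>>> move_arm([
  [0.003,0.0012,-0.016,0,0,-0.7,0.06],
  [0.003,0.0012,-0.016,0,0,-0.7,0.06],
  [0.003,0.0012,-0.016,0,0,-0.7,0.06],
  [0.0023,0.0011,-0.016,0,0,-0.7,0.06],
  [0,0,-0.008,0,0,0,0.06],
  [0,0,0,0,0,0,0.045],
  [0,0,0,0,0,0,0.02],
  [0,0,0,0,0,0,0.02],
  [0,0,0,0,0,0,0.02],
  [0,0,0,0,0,0,0.02],
], force=25)

```text
time_s: 2.75
tcp_pos: [0.4419, -0.1182, 0.1449]
tool_rot: [-0.0, 0.088, 0.996, -0.002]
wrist_force: [1.0, 1.6, -2.5]
grip_width: 0.0252
```

>>> move_arm([
  [0.0015,-0.0002,0.0132,0,0,0,0.02],
  [0.0026,-0.0004,0.013,0,0,0,0.02],
  [0.0037,-0.0006,0.0127,0,0,0,0.02],
  [0.0048,-0.0008,0.0123,0,0,0,0.02],
  [0.0059,-0.0009,0.0118,0,0,0,0.02],
  [0.0069,-0.0011,0.0113,0,0,0,0.02],
  [0.0078,-0.0013,0.0106,0,0,0,0.02],
  [0.0087,-0.0014,0.0098,0,0,0,0.02],
  [0.0095,-0.0015,0.0091,0,0,0,0.02],
  [0.0102,-0.0017,0.0082,0,0,0,0.02],
], force=25)

```text
time_s: 4.0
tcp_pos: [0.506, -0.1287, 0.2617]
tool_rot: [-0.0, 0.088, 0.996, -0.002]
wrist_force: [2.4, -3.1, -9.9]
grip_width: 0.0252
```

>>> move_arm([
  [0.0113,-0.0018,0.0067,0,0,0,0.02],
  [0.012,-0.002,0.0058,0,0,0,0.02],
  [0.0124,-0.002,0.0047,0,0,0,0.02],
  [0.0128,-0.0021,0.0035,0,0,0,0.02],
  [0.0131,-0.0021,0.0023,0,0,0,0.02],
  [0.0133,-0.0022,0.0011,0,0,0,0.02],
  [0.0133,-0.0022,0,0,0,0,0.02],
  [0.0133,-0.0022,-0.0011,0,0,0,0.02],
  [0.011,-0.0018,-0.002,0,0,0,0.02],
  [0.005,-0.0008,-0.0015,0,0,0,0.02],
], force=25)

```text
time_s: 5.25
tcp_pos: [0.6295, -0.149, 0.2837]
tool_rot: [-0.003, 0.088, 0.996, -0.002]
wrist_force: [-1.6, -1.1, 3.6]
grip_width: 0.0254
```

>>> move_arm([
  [0,0,0,0,0,0,0.06],
  [0,0,0,0,0,0,0.06],
  [0,0,0,0,0,0,0.06],
  [0,0,0.01,0,0,0,0.06],
  [0,0,0.02,0,0,0,0.06],
  [0,0,0.03,0,0,0,0.06],
  [-0.02,0.003,0.015,0,0,-8,0.06],
  [-0.03,0.004,0,0,0,-10,0.05],
  [-0.03,0.004,0,0,0,-10,0.045],
  [-0.025,0.004,0,0,0,-10,0.04],
], force=40)

```text
time_s: 6.5
tcp_pos: [0.523, -0.1332, 0.3657]
tool_rot: [-0.0, 0.416, 0.909, -0.001]
wrist_force: [-0.2, 0.4, 0.0]
grip_width: 0.0401
```

>>> move_arm([
  [0,0,0,0,0,-9.5,0.04],
  [0,0,0,0,0,-9.5,0.04],
  [0,0,0,0,0,-9.5,0.04],
  [0,0,0,0,0,-9.5,0.04],
  [0,0,-0.02,0,0,-9,0.04],
  [0,0,-0.03,0,0,0,0.04],
  [0,0,-0.03,0,0,0,0.04],
  [0,0,-0.02,0,0,0,0.04],
  [0,0,0,0,0,0,0.04],
  [0,0,0,0,0,0,0.04],
], force=40)

```text
time_s: 7.75
tcp_pos: [0.5222, -0.1332, 0.2736]
tool_rot: [0.005, 0.755, 0.656, 0.001]
wrist_force: [-0.4, 0.3, -0.7]
grip_width: 0.0399
```

```bash
python3 - <<'E'
from workcell import robot, imaging
import numpy as np,cv2
from h import *
print(robot.sense()["tcp_pos"],robot.sense()["tool_rot"])
a=[imaging.snapshot(n) for n in("scene","wrist")]
for n,s in zip(("scene","wrist"),a): np.savez(f"{n}2.npz",**s)
im=np.hstack([cv2.resize(x["frame"],(400,300)) for x in a])
cv2.imwrite("pics/c.png",im[:,:,::-1])
th=np.radians(-9.2167);ex=np.array([np.cos(th),np.sin(th)]);ey=np.array([-ex[1],ex[0]])
for s in a:
    P=cloud(s);L=np.dstack([P[...,:2]@ex,P[...,:2]@ey,P[...,2]])-[.605,-.0455,0]
    f=L[(L[...,2]>.09)&(L[...,2]<.131)&(L[...,0]>-.11)&(L[...,0]<-.02)&(abs(L[...,1])<.085)]
    for z0 in np.arange(.09,.13,.004):
        g=f[(f[:,2]>=z0)&(f[:,2]<z0+.004)]
        if len(g)>3: print("z%.3f"%z0,len(g),"x",np.percentile(g[:,0],[1,50,99]).round(4),"y",np.percentile(g[:,1],[1,50,99]).round(4))
E
```

```text
[ 0.5222114  -0.13316706  0.27363298] [0.0054597  0.7546054  0.65615489 0.00128064]
z0.090 24 x [-0.0798 -0.0579 -0.0488] y [-0.0829 -0.0054  0.0549]
z0.094 100 x [-0.0807 -0.0613 -0.0494] y [-0.084 -0.064  0.061]
z0.098 236 x [-0.0738 -0.0642 -0.0555] y [-0.0812  0.0147  0.0647]
z0.102 14 x [-0.071  -0.0613 -0.058 ] y [-0.0396  0.015   0.0235]
z0.106 14 x [-0.0687 -0.0611 -0.0603] y [-0.0124  0.0125  0.0179]
z0.110 9 x [-0.0661 -0.0609 -0.0601] y [-0.0128  0.      0.0175]
z0.114 9 x [-0.0683 -0.0629 -0.0602] y [0.0047 0.0165 0.019 ]
z0.118 11 x [-0.0637 -0.061  -0.0603] y [-0.0099  0.0071  0.0181]
z0.122 43 x [-0.0705 -0.0655 -0.0605] y [-0.0173 -0.0003  0.0194]
z0.126 16 x [-0.0686 -0.0639 -0.0614] y [-0.0092  0.0045  0.0157]
z0.090 96 x [-0.0854 -0.0565 -0.0201] y [-0.0776 -0.0151  0.0751]
z0.094 230 x [-0.0852 -0.0659 -0.0201] y [-0.0835  0.0666  0.0847]
z0.098 4192 x [-0.0849 -0.0703 -0.0544] y [-0.0837  0.028   0.0842]
z0.102 177 x [-0.0781 -0.0692 -0.0625] y [-0.072   0.0252  0.073 ]
z0.106 16 x [-0.0755 -0.0707 -0.0661] y [0.0146 0.0178 0.0183]
z0.110 16 x [-0.0746 -0.0693 -0.0654] y [0.0163 0.0179 0.0183]
z0.114 21 x [-0.0754 -0.0704 -0.0655] y [0.0146 0.0178 0.0182]
z0.118 42 x [-0.0756 -0.0687 -0.0649] y [-0.0141  0.0132  0.0183]
z0.122 171 x [-0.0752 -0.0709 -0.0653] y [-0.0173  0.0033  0.0181]
z0.126 518 x [-0.0745 -0.0701 -0.0657] y [-0.0166  0.0008  0.0173]
```

View pics/c.png

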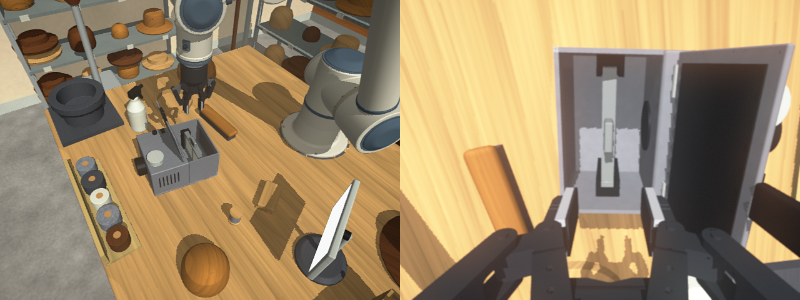

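>>> move_arm([
  [0.0004,0.0013,-0.02,0.4,0.5,-1.2,0.04],
  [0.0004,0.0013,-0.025,0,0,0,0.04],
  [0,0,-0.025,0,0,0,0.04],
  [0,0,-0.025,0,0,0,0.04],
  [0,0,-0.02,0,0,0,0.04],
  [0,0,-0.015,0,0,0,0.04],
  [0,0,-0.006,0,0,0,0.04],
  [0,0,0,0,0,0,0.04],
  [0,0,0,0,0,0,0.04],
  [0,0,0,0,0,0,0.04],
], force=40)

```text
time_s: 9.1
tcp_pos: [0.523, -0.13, 0.1307]
tool_rot: [-0.0, 0.764, 0.646, 0.001]
wrist_force: [-0.1, 0.4, 0.7]
grip_width: 0.04
```

>>> move_arm([
  [0,-0.0003,-0.008,0,0,0,0.04],
  [0,0,0,0,0,0,0.03],
  [0,0,0,0,0,0,0.02],
  [0,0,0,0,0,0,0.005],
  [0,0,0,0,0,0,0.005],
  [0,0,0,0,0,0,0.005],
  [0,0,0,0,0,0,0.005],
  [0,0,0,0,0,0,0.005],
  [0,0,0,0,0,0,0.005],
  [0,0,0,0,0,0,0.005],
], force=45)

```text
time_s: 10.35
tcp_pos: [0.5232, -0.1305, 0.1228]
tool_rot: [0.0, 0.764, 0.645, 0.001]
wrist_force: [-0.1, -0.3, -1.0]
grip_width: 0.0091
```

>>> move_arm([
  [0,0,0.006,0,0,0,0.005],
  [0,0,0.01,0,0,0,0.005],
  [0,0,0.014,0,0,0,0.005],
  [0,0,0.018,0,0,0,0.005],
  [0,0,0.018,0,0,0,0.005],
  [0,0,0.018,0,0,0,0.005],
  [0,0,0.018,0,0,0,0.005],
  [0,0,0.018,0,0,0,0.005],
  [0,0,0.018,0,0,0,0.005],
  [0,0,0.01,0,0,0,0.005],
], force=45)

```text
time_s: 11.6
tcp_pos: [0.5228, -0.1303, 0.2835]
tool_rot: [0.002, 0.764, 0.645, 0.002]
wrist_force: [-1.0, 0.1, -0.8]
grip_width: 0.0086
```

```bash
python3 - <<'E'
from workcell import robot, imaging
import numpy as np,cv2
a=[imaging.snapshot(n) for n in("scene","side")]
for n,s in zip(("scene","side"),a): np.savez(f"{n}3.npz",**s)
im=np.hstack([cv2.resize(x["frame"],(400,300)) for x in a])
cv2.imwrite("pics/d.png",im[:,:,::-1])
E
```

```text
(no output)
```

View pics/d.png

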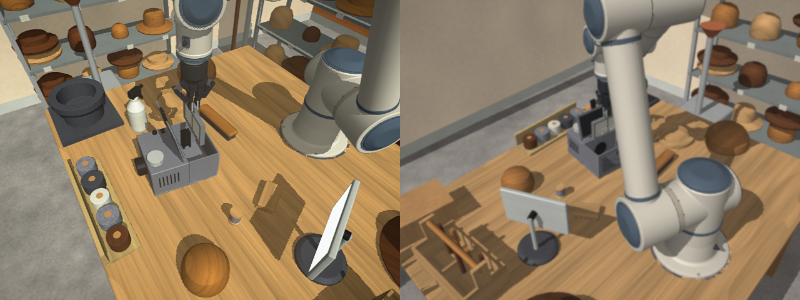

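>>> move_arm([
  [-0.003,0.008,0,0,0,0,0.005],
  [-0.006,0.015,0,0,0,0,0.005],
  [-0.006,0.02,0,0,0,0,0.005],
  [-0.006,0.02,0,0,0,0,0.005],
  [-0.006,0.02,0,0,0,0,0.005],
  [-0.006,0.02,0,0,0,0,0.005],
  [-0.006,0.02,0,0,0,-2,0.005],
  [-0.006,0.02,0,0,0,-4,0.005],
  [-0.006,0.02,0,0,0,-5,0.005],
  [-0.006,0.02,0,0,0,-5,0.005],
], force=60)

```text
time_s: 12.95
tcp_pos: [0.4582, 0.0675, 0.2809]
tool_rot: [0.0, 0.848, 0.531, 0.001]
wrist_force: [0.3, -0.4, -1.6]
grip_width: 0.0086
```

>>> move_arm([
  [-0.003,0.018,0,0,0,-5,0.005],
  [-0.002,0.018,0,0,0,-5,0.005],
  [-0.001,0.018,0,0,0,-5,0.005],
  [0,0.018,0,0,0,-5,0.005],
  [0,0.015,0,0,0,-5,0.005],
  [0,0.012,0,0,0,-4,0.005],
  [0,0.008,0,0,0,-3,0.005],
  [0,0.004,0,0,0,-2,0.005],
  [0,0,0,0,0,0,0.005],
  [0,0,0,0,0,0,0.005],
], force=60)

```text
time_s: 14.2
tcp_pos: [0.442, 0.1923, 0.2803]
tool_rot: [-0.0, 0.967, 0.254, 0.0]
wrist_force: [-0.4, 0.2, -1.1]
grip_width: 0.0084
```

>>> move_arm([
  [0.001,0.006,-0.004,0,0,-0.6,0.005],
  [0.001,0.008,-0.005,0,0,-0.7,0.005],
  [0.001,0.008,-0.005,0,0,-0.7,0.005],
  [0.001,0.008,-0.005,0,0,-0.7,0.005],
  [0.001,0.008,-0.005,0,0,-0.7,0.005],
  [0.001,0.007,-0.005,0,0,-0.7,0.005],
  [0.001,0.005,-0.004,0,0,-0.5,0.005],
  [0,0.002,-0.002,0,0,0,0.005],
  [0,0,0,0,0,0,0.005],
  [0,0,0,0,0,0,0.005],
], force=60)

```text
time_s: 15.45
tcp_pos: [0.4492, 0.248, 0.2424]
tool_rot: [-0.0, 0.977, 0.213, -0.0]
wrist_force: [-0.8, -0.5, -1.3]
grip_width: 0.0084
```

```bash
cat > f.py <<'E'
import sys
from workcell import robot, imaging
import numpy as np,cv2
from h import *
k=sys.argv[1]
st=robot.sense();print(st["tcp_pos"],st["tool_rot"],st["wrist_force"])
a=[imaging.snapshot(n) for n in("scene","side")]
for n,s in zip(("scene","side"),a): np.savez(f"{n}{k}.npz",**s)
im=np.hstack([x["frame"][150:450,240:] if i==0 else x["frame"][150:450,80:480] for i,x in enumerate(a)])
cv2.imwrite(f"pics/e{k}.png",im[:,:,::-1])
n=np.array([.416,-.909]);t=np.array([.909,.416]);c=np.array([.4095,.352])
def fit(Q,name):
    k=np.ones(len(Q),bool)
    for _ in range(6):
        A=np.c_[Q[:,1:3],np.ones(len(Q))];p=np.linalg.lstsq(A[k],Q[k,0],rcond=None)[0];k=abs(Q[:,0]-A@p)<.004
    q=Q[k];print(name,k.sum(),"dist at centre(d)",(p@[0,.175,1]).round(4),"yaw err deg",np.degrees(p[0]).round(2),"tilt deg",np.degrees(p[1]).round(2),
      "t",np.percentile(q[:,1],[.3,99.7]).round(4),"z",np.percentile(q[:,2],[.3,99.7]).round(4))
for nm,s in zip(("scene","side"),a):
    P=cloud(s).reshape(-1,3);P=P[np.isfinite(P[:,0])];d=P[:,:2]-c
    Q=np.c_[d@n,d@t,P[:,2]]   # distance in front, along face, height
    z=(Q[:,2]>.105)&(Q[:,2]<.27)&(abs(Q[:,1])<.14)
    L=Q[z&(abs(Q[:,0]+(.016 if nm=="side" else 0))<.02)]
    if len(L)>100: fit(L,nm+" lamp")
    h=np.histogram(Q[z][:,0],bins=np.arange(-.04,.22,.01))[0];print(h)
    pl=Q[z&(Q[:,0]>float(sys.argv[2])-.03)&(Q[:,0]<float(sys.argv[2])+.03)&(Q[:,2]<.222)]
    if len(pl)>100: fit(pl,nm+" plate")
E
python3 f.py 4 .115
```

```text
[0.44918862 0.24802378 0.24236531] [-2.45313886e-04  9.77051992e-01  2.13000608e-01 -2.91779607e-04] [-0.78791364 -0.48312198 -1.32633482]
scene lamp 2972 dist at centre(d) 0.0001 yaw err deg -0.09 tilt deg -1.04 t [-0.115   0.1205] z [0.1064 0.2514]
[ 120    1  710 1707 1966    0    0    0    0    0    0    0    6   61
  407  620  107   17    3    0    0    0    0    0    0]
scene plate 365 dist at centre(d) 0.1121 yaw err deg 0.04 tilt deg -0.08 t [-0.0628  0.0696] z [0.1335 0.2215]
side lamp 4490 dist at centre(d) -0.0153 yaw err deg 0.16 tilt deg 0.07 t [-0.1224  0.1157] z [0.1057 0.2535]
[  50   54 4605  413   10    0    0    0    0    0    0    0    0   56
 1246  822   46    1    0    0    0    0    0    0    0]
side plate 1188 dist at centre(d) 0.1079 yaw err deg -0.42 tilt deg 0.64 t [-0.0853  0.067 ] z [0.1326 0.2218]
```

View pics/e4.png

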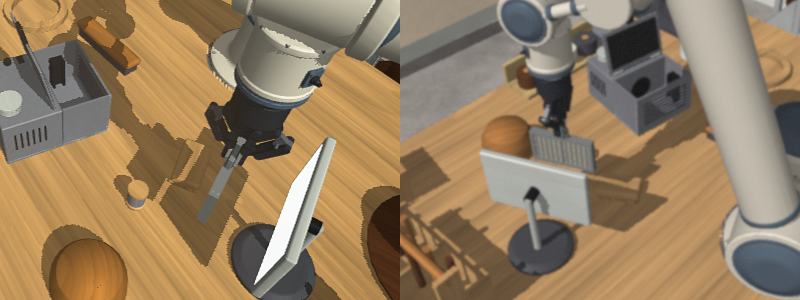

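>>> move_arm([
  [0.0006,0.0035,-0.0003,0,0,0,0.005],
  [0.0006,0.0035,-0.0003,0,0,0,0.005],
  [0.0006,0.0035,-0.0003,0,0,0,0.005],
  [0.0005,0.003,0,0,0,0,0.005],
  [0,0,0,0,0,0,0.005],
  [0,0,0,0,0,0,0.005],
  [0,0,0,0,0,0,0.005],
  [0,0,0,0,0,0,0.005],
  [0,0,0,0,0,0,0.005],
  [0,0,0,0,0,0,0.005],
], force=60)

```text
time_s: 16.8
tcp_pos: [0.4518, 0.2623, 0.2417]
tool_rot: [-0.0, 0.977, 0.213, -0.0]
wrist_force: [-0.2, -0.6, -1.2]
grip_width: 0.0085
```

```bash
python3 f.py 5 .10
```

```text
[0.45175182 0.26229812 0.24168835] [-2.95455054e-04  9.77089160e-01  2.12830171e-01 -5.99715757e-05] [-0.16691689 -0.58611712 -1.18187157]
scene lamp 2968 dist at centre(d) 0.0001 yaw err deg -0.1 tilt deg -1.05 t [-0.1153  0.1203] z [0.1059 0.251 ]
[ 118    2  703 1717 1960    0    0    0    0    0    1   11   80  536
  555   79   10    4    0    0    0    0    0    0    0]
scene plate 376 dist at centre(d) 0.1015 yaw err deg -0.57 tilt deg -1.59 t [-0.0522  0.078 ] z [0.1325 0.2218]
side lamp 4510 dist at centre(d) -0.0153 yaw err deg 0.17 tilt deg 0.05 t [-0.1226  0.1155] z [0.1057 0.2539]
[  56   47 4612  405    7    0    0    0    0    0    0    1   86 1360
  612   16    0    0    0    0    0    0    0    0    0]
side plate 1189 dist at centre(d) 0.0966 yaw err deg -0.25 tilt deg -1.73 t [-0.0768  0.0749] z [0.1376 0.2219]
```

View pics/e5.png

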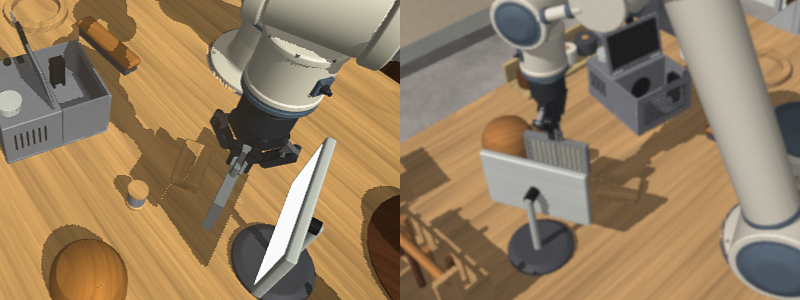

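```bash
python3 - <<'E'
import numpy as np
from h import *
n=np.array([.416,-.909]);t=np.array([.909,.416]);c=np.array([.4095,.352])
for nm in("scene","side"):
    P=cloud(dict(np.load(nm+"5.npz"))).reshape(-1,3);P=P[np.isfinite(P[:,0])];d=P[:,:2]-c;Q=np.c_[d@n,d@t,P[:,2]]
    Q=Q[(abs(Q[:,0]-.1)<.02)&(Q[:,2]>.12)&(Q[:,2]<.227)]
    e=[]
    for t0 in np.arange(-.07,.07,.008):
        if abs(t0+.004)<.03: continue
        g=Q[(Q[:,1]>=t0)&(Q[:,1]<t0+.008)]
        if len(g)>5:e.append((t0+.004,np.percentile(g[:,2],97)))
    e=np.array(e)
    if len(e)>3:print(nm,"top edge roll deg",np.degrees(np.polyfit(*e.T,1)[0]).round(2),e.round(3).tolist())
A=dict(np.load("scene1.npz"));B=dict(np.load("scene5.npz"));Pa,Pb=cloud(A),cloud(B)
for u,v in[(376,345),(330,430),(248,252),(215,190),(372,215)]:print(u,v,Pa[v,u].round(3),Pb[v,u].round(3))
s=dict(np.load("side5.npz"));L=cloud(s).reshape(-1,3)
th=np.radians(-9.2167);ex=np.array([np.cos(th),np.sin(th)]);ey=np.array([-ex[1],ex[0]])
L=np.c_[L[:,:2]@ex-.605,L[:,:2]@ey+.0455,L[:,2]]
f=L[(L[:,2]>.15)&(L[:,2]<.25)&(abs(L[:,1])<.08)&(L[:,0]>-.02)&(L[:,0]<.08)]
p=np.polyfit(f[:,2],f[:,0],1);print("flap angle",1.5708+np.arctan(p[0]),len(f))
E
```

```text
scene top edge roll deg 0.4 [[-0.05, 0.22], [-0.042, 0.22], [-0.034, 0.219], [0.038, 0.22], [0.046, 0.22], [0.054, 0.22], [0.062, 0.221], [0.07, 0.22]]
side top edge roll deg -0.18 [[-0.066, 0.222], [-0.058, 0.221], [-0.05, 0.221], [-0.042, 0.223], [-0.034, 0.221], [0.038, 0.222], [0.046, 0.221], [0.054, 0.221], [0.062, 0.222], [0.07, 0.222]]
376 345 [0.546 0.154 0.05 ] [0.547 0.155 0.052]
330 430 [0.718 0.251 0.091] [0.718 0.251 0.089]
248 252 [ 0.683 -0.106  0.153] [ 0.683 -0.106  0.153]
215 190 [ 0.644 -0.391  0.08 ] [ 0.643 -0.392  0.079]
372 215 [ 0.331 -0.144  0.04 ] [ 0.331 -0.144  0.04 ]
flap angle 1.743197779275346 1706
```

```bash
python3 -c "
from workcell import workorder
print(workorder.job_done())"
```

```text
the job is handed in; nothing more can be done
None
```

I swung the flap open, drew the filter plate out by its grip, and handed the job in with the plate held up in front of the lit panel. It took about 17 s of the 54 s.

**Last checks:**
- **Plate:** its middle is about 10 cm in front of the panel. It is centred sideways within a few mm, and it sits up to about 3 mm above the panel's centre height.
- **Parallel and level:** the plate is within about 0.6° of parallel to the panel, and its top edge is level within about 0.4°.
- **Flap:** it is past upright and stayed there. I left it at about 1.83 rad by the arm's pose, but the side camera's depth gives about 1.74, so the two disagree.
- **Other things on the bench:** the spool, crown block, tin, spray bottle and brush show no movement beyond about 2 mm. I did not measure the sanding pad and brim ring, but the arm never came near them.
- **Forces:** the readings I saw at the end of each move call stayed within about 10 N.

The plate's forward tilt from the camera depth was noisy, about 1.6° to 1.7°, probably because of the pleats. The tool itself was vertical within 0.1°, so I did not correct for it.

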